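Stand the airbrush gas bottle up in its bench clamp

TASK

The spare CO2 bottle for the airbrushes is lying on the bench in front of its clamp stand. Slide it along the bench until its foot butts squarely against the stand's yellow heel bar, raise it by the neck with its foot staying down on the bench at the heel bar until it stands upright in the yoke, then swing the red retaining bar fully shut across it and let go. Do not carry the bottle through the air, and leave the other things on the bench where they are.

Things in the scene. Friction and masses are not known exactly. Their poses are not given: they have to be found in the camera images.
- bottle_foot (a point): Centre of the flat round foot of the aluminium gas bottle (green band; 60 mm in diameter, 258 mm long, 0.6 to 0.85 kg). x axis: along the bottle from foot to neck, level while it lies, up when it stands; y and z may be rolled any way about it. It lies on its round side, axis 30 mm above the bench, and can roll. Straight body to 168 mm from the foot, then a rounded shoulder to 192 mm.
- bottle_neck (a point): Place to take hold of the bottle: on its axis, mid-length of the brass valve body (28 mm in diameter, 196 to 232 mm from the foot), 214 mm from the foot; axes as bottle_foot. Beyond it a black hand knob, 34 mm in diameter, 240 to 258 mm from the foot: with the bottle standing, a gripper holding here must lean, not come straight down over the knob.
- stand: Grey clamp stand bolted to the bench. Origin: on the bench, middle of the front face of its yellow heel bar (12 mm high, 120 mm wide, 10 mm thick). -x points level out of the yoke's mouth towards the lying bottle, y to the hinge side, z up. Behind the heel bar a 5 mm base plate and a 40 mm square post (x = 60 to 100 mm, 132 mm high) that carries the yoke.
- seat (a point): Where the centre of the bottle's foot belongs when it stands: on the bench itself, 30 mm in front of the heel bar's face, midway between the cheeks; axes as the stand's. The yoke round this place is 105 to 129 mm above the bench: its back 4 mm behind the heel bar's face, its two cheeks 74 mm apart inside, reaching 50 mm forward of that face.
- gate (a joint): Angle of the red retaining bar (rad): 0 = shut across the yoke's mouth (on its stop), growing as it swings open; starts open at 2.0 to 2.5, stop at 2.7. Vertical hinge, light friction (about 0.5 N at the knob); it stays where it is left.
- gate_hinge (a point): On the vertical hinge axis of the red retaining bar, 117 mm above the bench, at x = -70, y = +47 mm in the stand's frame. Bar 8 mm thick, 106 to 128 mm above the bench, 107 mm long; at angle q it points from the hinge along (-sin q, -cos q) in the stand's x, y. Shut, its inner face is 66 mm in front of the heel bar's face.
- gate_knob (a point): Centre of the black ball knob (22 mm in diameter) on an 8 mm stem on top of the retaining bar's free end, 107 mm from the hinge axis, 157 mm above the bench.
- can_blue: Bystander: spray can with a blue cap, 65 mm in diameter, 194 mm tall, upright. Origin at its underside.
- can_black: Bystander: spray can with a black cap, 65 mm in diameter, 194 mm tall, upright. Origin at its underside.
- wash: Bystander: white wash bottle with a bent spout, 62 mm in diameter, 195 mm tall. Origin at its underside.
- paint: Bystander: small blue paint bottle, 38 mm in diameter, 78 mm tall. Origin at its underside.
- jar: Bystander: small glass jar with a black lid, 60 mm in diameter, 60 mm tall. Origin at its underside.
- cup: Bystander: light paper-white cup, 76 mm across the rim, 88 mm tall. Origin at its underside.
- tape: Bystander: roll of masking tape lying flat, 104 mm across, 24 mm high. Origin at its underside.
Things that resemble listed ones, but are neither listed nor needed, are in the scene too. What is shaped like the stand but green or pink is not meant.

How it is judged:
By the outcome, as a careful person would: the job done as asked, in the order asked, and still so for the second after the job is handed in, with the robot touching nothing.
It also fails if it takes over 70 s, if anything falls off the work surface, if the arm or the gripper's body presses on something with over 40 N, if the wrist force passes 120 N, or if a joint passes its speed limit or range.

ROBOT

A 6-joint arm with a two-finger parallel gripper is mounted at the origin on the work surface. World frame = base frame: x ahead of the robot, y to its left, z up, the work surface at z = 0. Lengths are in m, angles in degrees, forces in N, time in s.
With the tool pointing down it reaches from about 0.25 to 0.725 m from the base axis. Payload 9.7 kg.
Tool frame: the origin (TCP) lies midway between the tips of the shut fingers; the grasp point (between the pads) lies 19 mm behind it (bot.pinch_z is the distance from the TCP to the grasp point, in m); z points along the fingers, y is the line along which they close (so a half turn about z gives the same grasp; the last joint's range is limited). The gripper opens to 85 mm and grips with 20 to 120 N. Pads are 22 mm wide; open, the fingers measure 114 mm over their backs; the gripper's body (76 mm by 85 mm) begins 54 mm behind the grasp point. The pads swing forward as they close: fully open they stand 13 mm farther back than shut.
Start: joints at [-65.833, 4.979, 10.078, 95.1, 0, 90], TCP at [0.225, -0.502, 0.231] pointing down, gripper open.
Joint ranges: [-179.16, 179.16], [-48.56, 103.87], [-65.8, 70.77], [-126.05, 130.52], [-82.76, 87.17], [-180, 180]. Speed limits (degrees/s): [127.2, 127.2, 147.25, 180, 180, 180].

INTERFACE

Orientations are given as [roll, pitch, yaw] about the fixed x, y, z axes, in that order (R = Rz(yaw) Ry(pitch) Rx(roll)).
In Python, from workcell import sensors, camera, camera_params, ticket, bot gives the robot as it stands.
- The arm moves only by the shell command python3 -m jog 'ROWS' [FORCE]. ROWS is JSON, a list that holds one entry, the list of rows, each a list of 5 numbers: the shift along the world's x, y, z in units of 50 mm (1.0 is 50 mm), then the turn about the world's z in units of 5 degrees (1.0 is 5 degrees), then the opening, from 0 (shut) to 1 (fully open). In form: [[[tx, ty, tz, yaw, grip], ...]]. A call has 1 to 8 rows; each row shifts and turns the commanded pose from where the row before left it; what a row does not reach is not made up. A row lasts 1/10 s, in which the tool goes at most 50 mm and 8.59 degrees, less where a joint would pass 70% of its speed; a pose out of reach is approached as far as the arm can. A call is refused whole if a number of a shift passes 1 or a number of a turn 1, either way. A call with a gripper value outside its range is refused whole. The fingers move at their own pace and stop on an object; FORCE is the grip in N (left out, the last holds). Time passes only in rows, so rows that do not move let the fingers close. It gives the time, the measured TCP pose, the force, the opening and the grip force at its end, in the units of the state.
- sensors.get_obs(): the state, without advancing time (a new reading comes with each control period).
- camera(name): name is "scene" or "top"; returns the picture (420x560x3 uint8, blue, green, red); there is no depth.
- camera_params(name): a dict with "fx", "fy", "cx", "cy" (pixels), "T" (4x4, takes a point from camera to world coordinates). Camera axes: x right, y down, z forward; pixel columns grow to the right and rows downward; lengths in m; the calibration is good to about 2 mm. A picture is of the moment at which its call begins. camera_params takes no time and is no camera call.
- ticket.job_done(): hands the job in; it is judged then, once.
The state is a dict: "time": time; "q": joint angles; "qd": joint speeds; "joint_efforts": joint torques, N m; "ee_pos": TCP position; "tcp_rot": TCP orientation; "wrist_force": force on the tool from outside, world axes, zero at the start; "torque": the same for the moment, N m; "opening": finger opening in m; "grasp_force": force on a finger pad.
Only numpy, scipy, OpenCV 4.12 (cv2) and the standard library are available. Lean on these libraries where they do the work, as an engineer would, in place of code of your own. Each camera call takes 0.05 s, during which the arm holds its last target. There are 200 camera calls.

## Working session

There is one attempt and no reset: what is moved stays moved. The work goes in short steps, Python scripts to look and compute and a shell command to move; the robot and the scene stay as the last step left them, time stands still between calls to the robot, and variables do not carry over. Pictures are saved under pics/ and viewed, at most 10 in all, crops included, and the job is handed in when it is done.

```bash
mkdir -p pics; ls; python3 - <<'E'
from workcell import sensors,camera,camera_params,bot
import cv2
for n in("scene","top"):
    cv2.imwrite(f"pics/{n}0.png",camera(n)); p=camera_params(n); print(n,p["fx"],p["cx"],p["cy"],p["T"])
print(sensors.get_obs(),bot.pinch_z)
E
```

```text
pics
scene 455.6390368212791 283.6934126113688 211.37112591046272 [[ 0.18223749  0.80323762 -0.56709683  1.0709849 ]
 [ 0.98320005 -0.15493665  0.09650021 -0.16473826]
 [-0.01035148 -0.57515559 -0.81797854  1.01523851]
 [ 0.          0.          0.          1.        ]]
top 391.5910240746396 284.7604959022937 204.51846478240114 [[-0.00387741 -0.99519502  0.09783579  0.37233662]
 [-0.99992935  0.00495792  0.01080338 -0.05772121]
 [-0.01123653 -0.09778699 -0.99514393  0.97121481]
 [ 0.          0.          0.          1.        ]]
{'time': 0.1, 'q': array([-6.58332409e+01,  5.00787216e+00,  1.00387660e+01,  9.50989220e+01,
       -1.08771047e-03,  8.99998636e+01]), 'qd': array([-0.0376114 , -0.07576367,  0.08233816, -0.02483241,  0.0221507 ,
        0.09161043]), 'joint_efforts': array([ 1.09679757e-03, -5.21562552e+01,  4.65651727e+01,  1.60202041e-02,
       -1.31734478e-05, -5.48341959e-06]), 'ee_pos': array([ 0.22507877, -0.50161429,  0.23065265]), 'tcp_rot': array([-1.79931972e+02,  1.08754773e-03,  2.41668968e+01]), 'wrist_force': array([-0.46791137,  0.45446821, -0.61702087]), 'torque': array([ 0.04647045, -0.01233862, -0.05171791]), 'grasp_force': 0.0, 'opening': 0.08546902166820768} 0.0187
```

View pics/scene0.png

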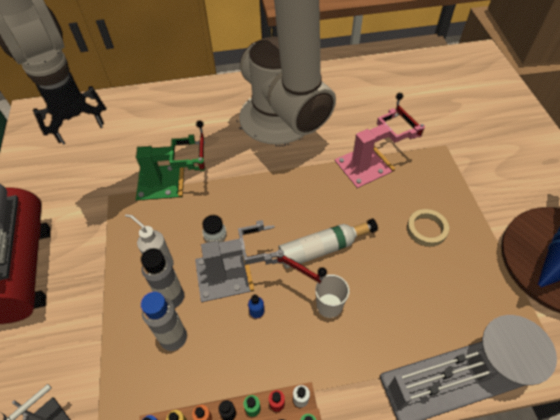

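View pics/top0.png

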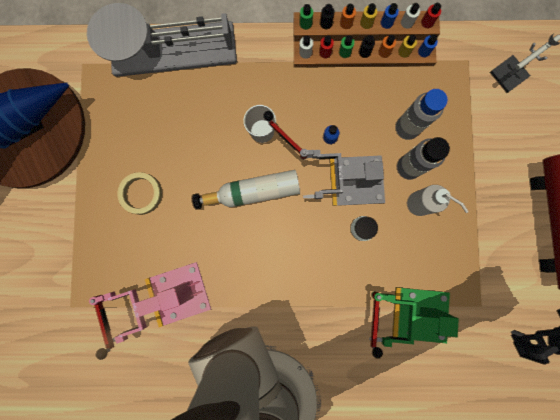

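The scene view shows the grey stand near (235,265), the lying bottle from (280,250) to (375,226) and the red gate with its knob at (322,273). In the top view the bottle runs from the foot at (298,184) to the knob at (197,201), the heel bar is near (333,180) and the gate knob is at (268,117) by the cup. I'll zoom in to get pixel positions.

```bash
cat > h.py <<'E'
import numpy as np,cv2
from workcell import sensors,camera,camera_params,bot
def w(n,u,v,z):
    p=camera_params(n);T=np.array(p["T"]);d=T[:3,:3]@[(u-p["cx"])/p["fx"],(v-p["cy"])/p["fy"],1]
    return T[:3,3]+d*(z-T[2,3])/d[2]
def px(n,P):
    p=camera_params(n);T=np.array(p["T"]);c=T[:3,:3].T@(np.array(P)-T[:3,3])
    return np.array([p["fx"]*c[0]/c[2]+p["cx"],p["fy"]*c[1]/c[2]+p["cy"]])
def crop(n,name,u0,v0,u1,v1,s):
    cv2.imwrite(f"pics/{name}.png",cv2.resize(camera(n)[v0:v1,u0:u1],None,fx=s,fy=s,interpolation=cv2.INTER_CUBIC))
E
python3 -c "
from h import *
crop('top','t1',185,95,395,245,3.8)"
```

```text
(no output)
```

View pics/t1.png

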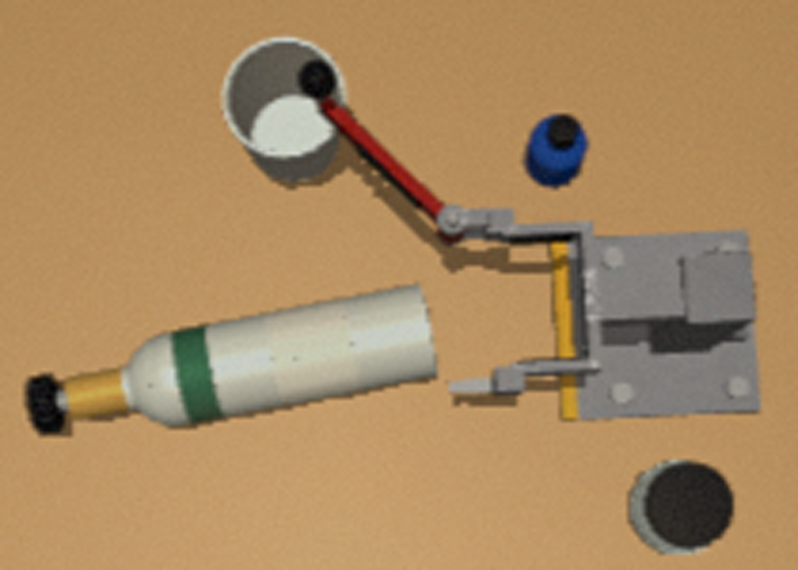

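The crop shows the bottle knob centre at (45,403), the foot edge from (415,285) to (437,378), the heel front edge from (553,243) to (565,418), the hinge at (452,218) and the gate knob at (317,78).

```bash
python3 - <<'E'
from h import *
from scipy.optimize import least_squares
f=lambda u,v:(185+(u+.5)/3.8-.5,95+(v+.5)/3.8-.5)
pts=[((0,.06,.012),f(553,243)),((0,-.06,.012),f(563,418)),((-.07,.047,.131),f(452,216))]
def S(p,l): c,s=np.cos(p[2]),np.sin(p[2]); return np.array([p[0]+c*l[0]-s*l[1],p[1]+s*l[0]+c*l[1],l[2]])
def knob(p,q): return S(p,(-.07-.107*np.sin(q),.047-.107*np.cos(q),.157))
r=least_squares(lambda p:np.concatenate([px('top',S(p,l))-u for l,u in pts]+[px('top',knob(p,p[3]))-f(317,78)]),[.4,-.17,-1.57,2.2])
p=r.x;print("stand",p[:2],np.degrees(p[2]),"gate",p[3],"res",r.fun.round(1))
np.save("stand.npy",p)
a=w('top',*f(45,403),.03);b=w('top',*f(426,331),.03);print("knob",a,"foot",b,np.linalg.norm(a-b),"dir foot->neck",np.degrees(np.arctan2(*(a-b)[1::-1])))
print("stand -x dir",np.degrees(p[2])+180)
d=(a-b)/np.linalg.norm(a-b);print("foot in stand:",)
R=np.array([[np.cos(p[2]),np.sin(p[2])],[-np.sin(p[2]),np.cos(p[2])]])
for P in(a,b):print(R@(P[:2]-p[:2]))
print("lie neck target",S(p,(-.214,0,.03)),"knob",S(p,(-.249,0,.03)),"gateknob",knob(p,p[3]))
# scene view checks
print(px('scene',S(p,(0,.06,.012))),px('scene',S(p,(0,-.06,.012))),px('scene',knob(p,p[3])),px('scene',a),px('scene',b))
for P,n in((.0325,'cup'),):pass
E
```

```text
stand [ 0.52455504 -0.16224859] -88.45073372656624 gate 2.3687427324395887 res [-0.  -1.4 -0.6  0.5  0.4  0.7  0.2  0.2]
knob [0.47527474 0.16646079 0.03      ] foot [ 0.52031309 -0.07680295  0.03      ] 0.24739786806022238 dir foot->neck 100.48908938273892
stand -x dir 91.54926627343376
foot in stand:
[-0.32992159 -0.04037514]
[-0.08552909 -0.00193024]
lie neck target [0.51876923 0.05167318 0.03      ] knob [0.51782295 0.08666038 0.03      ] gateknob [ 0.64420139 -0.01425459  0.157     ]
[252.8622091  288.48645943] [244.8541285  246.50217224] [321.27489479 271.9743808 ] [371.77308392 225.6538099 ] [282.19855948 256.14777611]
```

```bash
python3 - <<'E'
from h import *
from scipy.optimize import least_squares
im=camera('top');h=cv2.cvtColor(im,cv2.COLOR_BGR2HSV)
m=cv2.inRange(h,(15,150,90),(32,255,255));m[:,:322]=0;m[:,345:]=0;m[:140]=0;m[220:]=0
v,u=np.nonzero(m);print(len(u),v.min(),v.max())
P=np.array([w('top',a,b,.012)[:2] for a,b in zip(u,v)])
vx,vy,x,y=cv2.fitLine(P.astype(np.float32),cv2.DIST_HUBER,0,.01,.01).ravel()
print("heel dir",np.degrees(np.arctan2(vy,vx)),x,y,"x range",P[:,0].min(),P[:,0].max())
f=lambda u,v:(185+(u+.5)/3.8-.5,95+(v+.5)/3.8-.5)
a,b=w('top',*f(747,232),.005),w('top',*f(758,410),.005);print("plate edge",a,b,np.degrees(np.arctan2(*(a-b)[1::-1])))
a,b=w('top',*f(553,243),.012),w('top',*f(564,418),.012);print("heel front",a,b,np.degrees(np.arctan2(*(a-b)[1::-1])))
a,b=w('top',*f(590,223),.129),w('top',*f(597,375),.129);print("yoke back edge",a,b,np.degrees(np.arctan2(*(a-b)[1::-1])))
# bottle axis by silhouette
E
```

```text
182 159 205
heel dir 2.3523705 0.53156656 -0.16618612 x range 0.4648358446296232 0.5798121889455794
plate edge [ 0.58895331 -0.28915054  0.005     ] [ 0.47105548 -0.29300283  0.005     ] 1.871462534469534
heel front [ 0.58087394 -0.16065755  0.012     ] [ 0.46576936 -0.16601461  0.012     ] 2.664672724539341
yoke back edge [ 0.56699694 -0.16953585  0.129     ] [ 0.47887987 -0.17196276  0.129     ] 1.5776381353543323
```

```bash
python3 -m jog '[[[0.31,0.83,0,0.95,1],[0.31,0.83,0,0.95,1],[0.31,0.83,0,0.95,1],[0.31,0.83,0,0.95,1],[0.31,0.83,0,0.95,1],[0.31,0.83,0,0.95,1],[0.31,0.83,0,0.95,1],[0.31,0.83,0,0.95,1]]]' 30 && python3 -m jog '[[[0.31,0.83,0,0.95,1],[0.31,0.83,0,0.95,1],[0.31,0.83,0,0.95,1],[0.31,0.83,0,0.95,1],[0.31,0.83,0,0.95,1],[0.31,0.83,0,0.95,1],[0.31,0.83,0,0.95,1],[0,0,0,0,1]]]'
```

```text
time: 1.0
ee_pos: [0.3493, -0.1681, 0.2313]
tcp_rot: [180.0, -0.0, 62.3]
wrist_force: [1.2, -0.5, -1.1]
opening: 0.0856
grasp_force: 0.0
time: 1.8
ee_pos: [0.4584, 0.1246, 0.2301]
tcp_rot: [-179.9, -0.0, 95.8]
wrist_force: [-1.5, -0.9, -0.7]
opening: 0.0854
grasp_force: 0.0
```

```bash
python3 -m jog '[[[0.33,0.83,-0.2,0.94,1],[0,0,-0.8,0,1],[0,0,-0.9,0,1],[0,0,-0.9,0,1],[0,0,-0.9,0,1],[0,0,-0.4,0,1],[0,0,-0.26,0,1],[0,0,0,0,1]]]' && python3 -c "
from h import *
crop('scene','s2',230,170,430,320,3.5)"
```

```text
time: 2.6
ee_pos: [0.4733, 0.1616, 0.012]
tcp_rot: [-179.9, 0.0, 100.1]
wrist_force: [0.1, -0.6, 0.1]
opening: 0.0854
grasp_force: 0.0
```

View pics/s2.png

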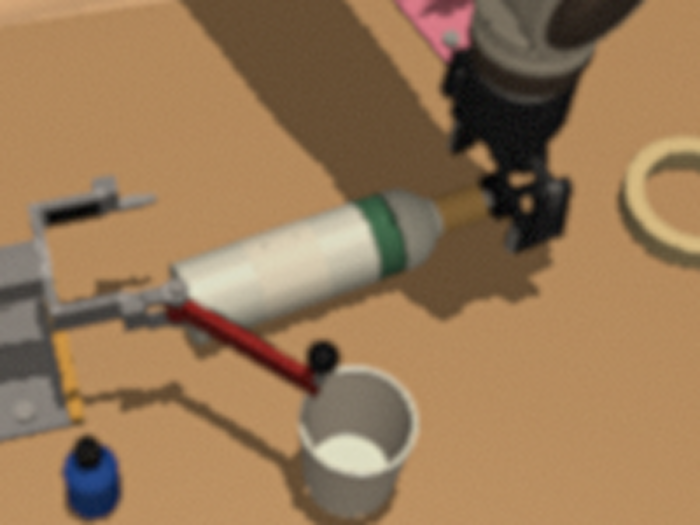

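The open fingers straddle the bottle's knob at crop (490,190), with the tape well clear. I'll shift 5 mm outward and close.

```bash
python3 -m jog '[[[0,0.1,0,0,1],[0,0,0,0,0],[0,0,0,0,0],[0,0,0,0,0],[0,0,0,0,0],[0,0,0,0,0],[0,0,0,0,0],[0,0,0,0,0]]]' 40
```

```text
time: 3.45
ee_pos: [0.4745, 0.1674, 0.0137]
tcp_rot: [180.0, -0.0, 100.1]
wrist_force: [0.5, 0.6, 3.8]
opening: 0.0326
grasp_force: 39.3
```

```bash
python3 -m jog '[[[0.13,-0.19,0,-0.28,0],[0.13,-0.19,0,-0.28,0],[0.14,-0.19,0,-0.28,0],[0.14,-0.19,0,-0.28,0],[0.14,-0.19,0,-0.28,0],[0.14,-0.19,0,-0.28,0],[0,0,0,0,0]]]' && python3 -c "
from h import *
crop('top','t3',200,120,360,240,5)"
```

```text
time: 4.15
ee_pos: [0.5157, 0.1099, 0.0136]
tcp_rot: [180.0, -0.1, 91.6]
wrist_force: [-0.2, 0.4, 4.6]
opening: 0.0328
grasp_force: 39.5
```

View pics/t3.png

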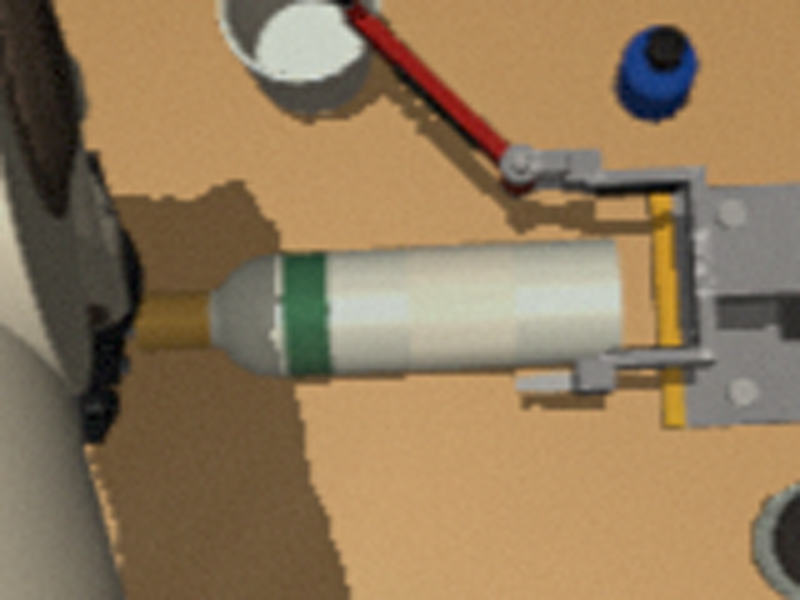

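The bottle is now nearly square with the stand. Its foot edge runs from (613,238) to (622,362), the heel front from (653,195) to (664,425), and the valve centre is at (175,320).

```bash
python3 - <<'E'
from h import *
f=lambda u,v:(200+(u+.5)/5-.5,120+(v+.5)/5-.5)
a=w('top',*f(175,320),.03);b=w('top',*f(618,301),.03);print(a,b,"axis",np.degrees(np.arctan2(*(a-b)[1::-1])))
h1=w('top',*f(653,195),.012);h2=w('top',*f(664,425),.012);print(h1,h2,np.degrees(np.arctan2(*(h1-h2)[1::-1])))
n=np.array([-(h1-h2)[1],(h1-h2)[0]]);n/=np.linalg.norm(n);print("gap",(b-h2)[:2]@n)
c1=w('top',*f(605,352),.129);c2=w('top',*f(600,190),.129);print("cheek inner",c1,c2)
E
```

```text
[0.51658756 0.07427381 0.03      ] [ 0.5247022  -0.14106002  0.03      ] axis 92.15811233032932
[ 0.58082006 -0.16076131  0.012     ] [ 0.46585532 -0.1644138   0.012     ] 1.8197014743054543
gap 0.021473352311674476
cheek inner [ 0.48636192 -0.12636528  0.129     ] [ 0.55775741 -0.12509779  0.129     ]
```

```bash
python3 -m jog '[[[0,-0.1,0,0,0],[0,-0.1,0,0,0],[0,-0.1,0,0,0],[0,-0.08,0,0,0],[0,0,0,0,0]]]'; python3 -m jog '[[[0,-0.02,0,0,0],[0,0,0,0,0]]]';python3 -m jog '[[[0,-0.02,0,0,0],[0,0,0,0,0]]]';python3 -m jog '[[[0,-0.02,0,0,0],[0,0,0,0,0]]]'
```

```text
time: 4.7
ee_pos: [0.5156, 0.0919, 0.0138]
tcp_rot: [179.9, -0.1, 91.7]
wrist_force: [0.1, 5.1, 4.9]
opening: 0.0328
grasp_force: 39.5
time: 4.9
ee_pos: [0.5156, 0.0914, 0.0138]
tcp_rot: [179.9, -0.2, 91.8]
wrist_force: [-0.2, 7.3, 5.5]
opening: 0.0328
grasp_force: 39.6
time: 5.1
ee_pos: [0.5156, 0.0905, 0.0138]
tcp_rot: [179.9, -0.2, 91.8]
wrist_force: [-0.5, 9.6, 5.6]
opening: 0.0329
grasp_force: 39.6
time: 5.3
ee_pos: [0.5156, 0.0895, 0.0138]
tcp_rot: [179.9, -0.2, 91.8]
wrist_force: [0.6, 8.0, 4.2]
opening: 0.0325
grasp_force: 39.6
```

```bash
python3 -m jog '[[[0,-0.04,0,0,0],[0,0,0,0,0]]]';python3 -m jog '[[[0,-0.04,0,0,0],[0,0,0,0,0]]]'; python3 - <<'E'
from h import *
im=camera('top');cv2.imwrite('pics/t4raw.png',im)
crop('top','t4',290,140,350,220,7)
E
```

```text
time: 5.5
ee_pos: [0.5156, 0.0875, 0.0138]
tcp_rot: [179.9, -0.2, 91.8]
wrist_force: [-0.6, 8.3, 6.0]
opening: 0.0325
grasp_force: 39.6
time: 5.7
ee_pos: [0.5156, 0.0875, 0.0139]
tcp_rot: [179.9, -0.4, 91.8]
wrist_force: [-0.7, 21.4, 3.9]
opening: 0.0327
grasp_force: 39.4
```

View pics/t4.png

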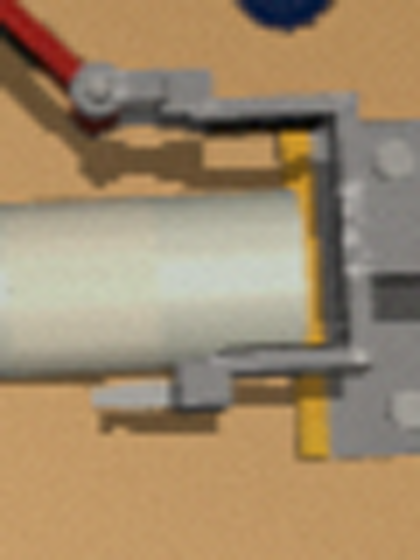

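The foot sits flat on the heel bar (foot edge about x=303, heel front about 303–310), and the 21 N push confirms contact. Next I'll work out the raising path.

```bash
python3 - <<'E'
import numpy as np
L=250
def g(t):
    t=np.radians(t);xe=-min(12*np.tan(t),60*np.sin(t)) if t<1.5 else -60
    return np.array([xe-L*np.cos(t)+30*np.sin(t),L*np.sin(t)+30*np.cos(t)])
th=[0,3,6,10,14,18,22,26,30,34,38,42,46,50,54,58,62,66,69,72,75,78,81,84,87,90]
p=None
for t in th:
    q=g(t)
    if p is not None:
        d=(q-p)/50;print(t,q.round(1),"tx %.3f ty %.3f tz %.3f"%(d[0]*.0314,-d[0],d[1]))
    p=q
E
```

```text
3 [-248.7   43. ] tx 0.001 ty -0.026 tz 0.261
6 [-246.8   56. ] tx 0.001 ty -0.039 tz 0.258
10 [-243.1   73. ] tx 0.002 ty -0.073 tz 0.340
14 [-238.3   89.6] tx 0.003 ty -0.096 tz 0.333
18 [-232.4  105.8] tx 0.004 ty -0.118 tz 0.324
22 [-225.4  121.5] tx 0.004 ty -0.140 tz 0.314
26 [-217.4  136.6] tx 0.005 ty -0.160 tz 0.302
30 [-208.4  151. ] tx 0.006 ty -0.179 tz 0.288
34 [-198.6  164.7] tx 0.006 ty -0.197 tz 0.274
38 [-187.9  177.6] tx 0.007 ty -0.213 tz 0.258
42 [-176.5  189.6] tx 0.007 ty -0.228 tz 0.240
46 [-164.5  200.7] tx 0.008 ty -0.240 tz 0.222
50 [-152.   210.8] tx 0.008 ty -0.250 tz 0.202
54 [-139.2  219.9] tx 0.008 ty -0.256 tz 0.182
58 [-126.2  227.9] tx 0.008 ty -0.259 tz 0.160
62 [-113.4  234.8] tx 0.008 ty -0.256 tz 0.138
66 [-101.2  240.6] tx 0.008 ty -0.244 tz 0.115
69 [-92.8 244.1] tx 0.005 ty -0.168 tz 0.071
72 [-85.7 247. ] tx 0.005 ty -0.144 tz 0.058
75 [-80.5 249.2] tx 0.003 ty -0.103 tz 0.044
78 [-79.1 250.8] tx 0.001 ty -0.028 tz 0.031
81 [-68.7 251.6] tx 0.006 ty -0.207 tz 0.017
84 [-56.  251.8] tx 0.008 ty -0.255 tz 0.003
87 [-43.1 251.2] tx 0.008 ty -0.257 tz -0.011
90 [-30. 250.] tx 0.008 ty -0.263 tz -0.025
```

```bash
python3 -m jog '[[[0,0.03,0.26,0,0],[0,-0.04,0.26,0,0],[0,-0.07,0.34,0,0],[0,-0.1,0.33,0,0],[0,-0.12,0.32,0,0],[0.01,-0.14,0.31,0,0],[0,-0.16,0.3,0,0],[0.01,-0.18,0.29,0,0]]]'; python3 -m jog '[[[0,0,0,0,0]]]'
```

```text
time: 6.6
ee_pos: [0.5159, 0.0443, 0.1346]
tcp_rot: [-180.0, 0.0, 91.7]
wrist_force: [0.7, -1.9, -5.5]
opening: 0.0326
grasp_force: 40.1
time: 6.7
ee_pos: [0.517, 0.0441, 0.1361]
tcp_rot: [179.8, -0.0, 91.6]
wrist_force: [0.9, 2.8, -2.7]
opening: 0.0325
grasp_force: 40.3
```

```bash
python3 -m jog '[[[0,-0.18,0.27,0,0],[0.01,-0.21,0.26,0,0],[0.01,-0.23,0.24,0,0],[0.01,-0.24,0.22,0,0],[0.01,-0.25,0.2,0,0],[0.01,-0.26,0.18,0,0],[0.01,-0.26,0.16,0,0],[0,0,0,0,0]]]' && python3 -c "
from h import *
crop('scene','s5',190,130,390,290,3.5)"
```

```text
time: 7.5
ee_pos: [0.5195, -0.038, 0.2114]
tcp_rot: [179.9, 0.0, 91.6]
wrist_force: [1.1, 1.4, -4.4]
opening: 0.0329
grasp_force: 40.6
```

View pics/s5.png

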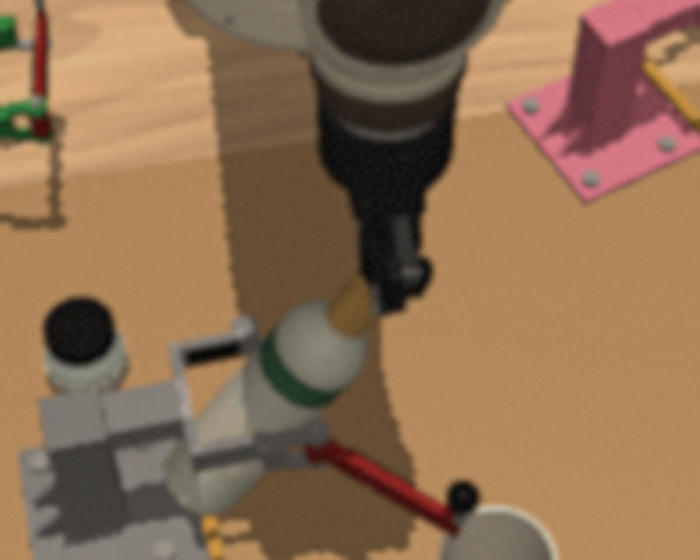

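The bottle leans at about 58°, entering the yoke between the cheeks with its foot down at the heel bar, and the gripper holds the knob. I'll continue raising.

```bash
python3 -m jog '[[[0.01,-0.25,0.14,0,0],[0.01,-0.24,0.115,0,0],[0.01,-0.17,0.07,0,0],[0,-0.14,0.06,0,0],[0,-0.1,0.045,0,0],[0,-0.03,0.03,0,0],[0,0,0,0,0]]]'
```

```text
time: 8.25
ee_pos: [0.5206, -0.0829, 0.2333]
tcp_rot: [-180.0, -0.0, 91.7]
wrist_force: [-0.8, -0.3, -8.1]
opening: 0.0323
grasp_force: 40.5
```

```bash
python3 -m jog '[[[0,-0.1,0.01,0,0],[0.01,-0.1,0.01,0,0],[0.01,-0.13,0,0,0],[0,-0.13,0,0,0],[0,0,0,0,0]]]'
```

```text
time: 8.75
ee_pos: [0.523, -0.1059, 0.2379]
tcp_rot: [179.6, -0.0, 91.7]
wrist_force: [0.1, 5.9, 13.4]
opening: 0.0325
grasp_force: 42.8
```

```bash
python3 -c "
from h import *
a=camera('scene')[150:300,190:320];b=camera('top')[120:220,270:350]
r=lambda i:cv2.resize(i,(400,460),interpolation=cv2.INTER_CUBIC)
cv2.imwrite('pics/c6.png',np.hstack([r(a),cv2.resize(b,(400,460),interpolation=cv2.INTER_CUBIC)]))"
```

```text
(no output)
```

View pics/c6.png

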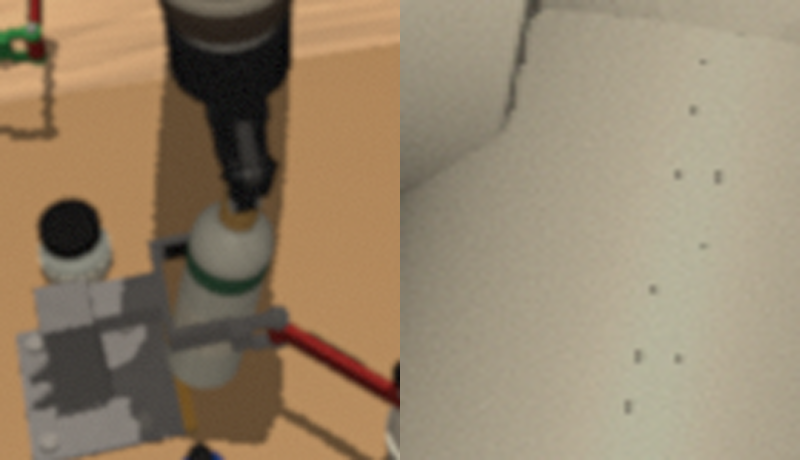

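The bottle stands at about 84°, leaning out. The upward push of 13 N suggests the back foot edge is catching on the heel bar's top edge. I'll go back to about 72° with the foot drawn out to 60 mm so it clears the bar, then raise it again.

```bash
python3 -m jog '[[[0,0.13,0,0,0],[-0.01,0.13,0,0,0],[0,0.13,0,0,0],[-0.01,0.13,-0.02,0,0],[0,0.13,-0.02,0,0],[-0.01,0.13,-0.03,0,0],[0,0.13,-0.02,0,0],[0,0,0,0,0]]]'; python3 -m jog '[[[0,0.08,0,0,0],[0,0.08,0,0,0],[0,0,0,0,0]]]'
```

```text
time: 9.65
ee_pos: [0.5201, -0.0596, 0.2296]
tcp_rot: [-180.0, 0.0, 91.8]
wrist_force: [-0.2, -2.3, -3.2]
opening: 0.0329
grasp_force: 40.5
time: 9.95
ee_pos: [0.5202, -0.052, 0.2298]
tcp_rot: [-180.0, -0.0, 91.7]
wrist_force: [0.3, -1.0, -3.8]
opening: 0.033
grasp_force: 40.4
```

```bash
python3 -m jog '[[[0,0.06,0,0,0],[0,0,0,0,0],[0,-0.17,0.03,0,0],[0.01,-0.18,0.03,0,0],[0,-0.17,0.02,0,0],[0.01,-0.18,0.02,0,0],[0,0,0,0,0]]]'; python3 -m jog '[[[0,-0.09,0.01,0,0],[0.01,-0.09,0,0,0],[0,0,0,0,0]]]';  python3 -m jog '[[[0,-0.09,0,0,0],[0.01,-0.08,0,0,0],[0,0,0,0,0]]]'
```

```text
time: 10.65
ee_pos: [0.5212, -0.0855, 0.2349]
tcp_rot: [180.0, -0.0, 91.6]
wrist_force: [-1.1, -0.2, -1.1]
opening: 0.0324
grasp_force: 41.3
time: 10.95
ee_pos: [0.5217, -0.0937, 0.2354]
tcp_rot: [180.0, 0.0, 91.7]
wrist_force: [-0.9, 0.3, -1.7]
opening: 0.0323
grasp_force: 41.4
time: 11.25
ee_pos: [0.5223, -0.1022, 0.2354]
tcp_rot: [180.0, 0.0, 91.7]
wrist_force: [-0.7, 0.9, -0.1]
opening: 0.0325
grasp_force: 41.7
```

```bash
python3 -m jog '[[[0,-0.09,0,0,0],[0.01,-0.09,0,0,0],[0,0,0,0,0]]]'; python3 -m jog '[[[0,-0.08,0,0,0],[0.01,-0.09,-0.01,0,0],[0,0,0,0,0]]]';python3 -m jog '[[[0,-0.08,-0.01,0,0],[0.01,-0.08,-0.01,0,0],[0,0,0,0,0]]]'
```

```text
time: 11.55
ee_pos: [0.5227, -0.1114, 0.2352]
tcp_rot: [-180.0, 0.0, 91.7]
wrist_force: [-0.1, 0.5, 0.3]
opening: 0.0326
grasp_force: 41.8
time: 11.85
ee_pos: [0.5232, -0.1199, 0.2348]
tcp_rot: [180.0, 0.0, 91.7]
wrist_force: [-0.3, 1.0, -0.2]
opening: 0.0328
grasp_force: 41.8
time: 12.15
ee_pos: [0.5237, -0.1278, 0.2341]
tcp_rot: [180.0, 0.0, 91.7]
wrist_force: [-2.1, -0.6, 3.5]
opening: 0.0326
grasp_force: 42.2
```

```bash
python3 -m jog '[[[0,-0.05,0,0,0],[0,0,0,0,0]]]'; python3 -m jog '[[[0,-0.05,0,0,0],[0,0,0,0,0]]]' && python3 -c "
from h import *
crop('scene','s7',190,140,330,290,4)"
```

```text
time: 12.35
ee_pos: [0.5237, -0.13, 0.2339]
tcp_rot: [180.0, 0.0, 91.7]
wrist_force: [-0.7, -0.1, 2.8]
opening: 0.0325
grasp_force: 42.1
time: 12.55
ee_pos: [0.5237, -0.1324, 0.2338]
tcp_rot: [-180.0, 0.0, 91.7]
wrist_force: [-1.6, 0.4, 3.3]
opening: 0.0324
grasp_force: 42.1
```

View pics/s7.png

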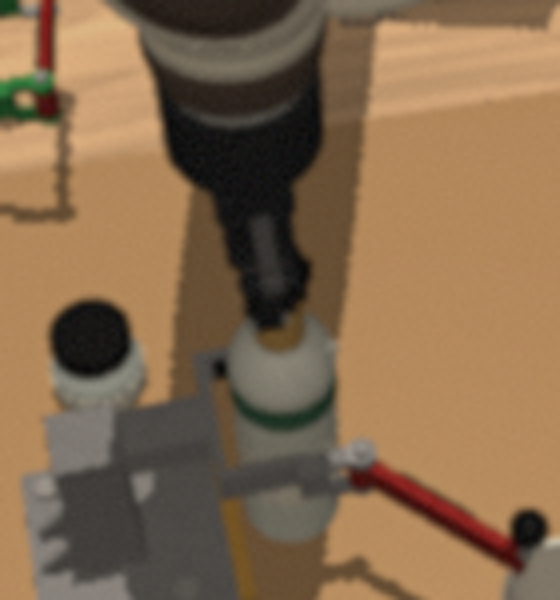

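```bash
python3 - <<'E'
from h import *
y=np.radians(-88.1)
def S(l): c,s=np.cos(y),np.sin(y); return np.array([.525+c*l[0]-s*l[1],-.163+s*l[0]+c*l[1],l[2]])
a=np.linspace(0,2*np.pi,73)
for d in(-6,0,6,12):
  for h in (0,.168):
    P=np.array([(px('scene',S((-.03-d/1e3+.03*np.cos(t),.03*np.sin(t),h)))-[190,140])*4 for t in a])
    print(d,h,"u",P[:,0].min().round(),P[:,0].max().round(),"vmax",P[:,1].max().round())
print([(px('scene',S((0,yy,.012)))-[190,140])*4 for yy in(.06,-.06)],"green band mid .15?")
E
```

```text
-6 0 u 225.0 321.0 vmax 553.0
-6 0.168 u 202.0 310.0 vmax 412.0
0 0 u 235.0 330.0 vmax 551.0
0 0.168 u 212.0 321.0 vmax 410.0
6 0 u 244.0 340.0 vmax 549.0
6 0.168 u 223.0 332.0 vmax 408.0
12 0 u 253.0 349.0 vmax 547.0
12 0.168 u 234.0 342.0 vmax 406.0
[array([250.92046   , 594.70369578]), array([217.77611085, 426.89763108])] green band mid .15?
```

The bottle is upright, but its foot is roughly 5 mm short of the heel bar. I'll take some of the weight, keeping the foot on the bench, and slide it in.

```bash
for i in 1 2 3; do python3 -m jog '[[[0,0,0.02,0,0],[0,0,0,0,0]]]' | egrep 'pos|wrist'; done
```

```text
ee_pos: [0.5235, -0.1322, 0.2339]
wrist_force: [-1.0, 1.4, -5.0]
ee_pos: [0.5235, -0.1322, 0.235]
wrist_force: [-0.2, 1.2, -7.9]
ee_pos: [0.5236, -0.1323, 0.2366]
wrist_force: [0.0, 0.0, -7.6]
```

```bash
python3 -m jog '[[[0,0,-0.04,0,0],[0,0,0,0,0]]]' | egrep 'pos|wrist';  python3 -m jog '[[[0,-0.02,0,0,0],[0,0,0,0,0]]]' | egrep 'pos|wrist'; python3 -m jog '[[[0,-0.02,0,0,0],[0,0,0,0,0]]]' | egrep 'pos|wrist';python3 -m jog '[[[0,-0.02,0,0,0],[0,0,0,0,0]]]' | egrep 'pos|wrist';
```

```text
ee_pos: [0.5237, -0.1323, 0.2345]
wrist_force: [0.3, 0.9, -7.5]
ee_pos: [0.5236, -0.1334, 0.2347]
wrist_force: [-0.4, 1.7, -7.4]
ee_pos: [0.5237, -0.1344, 0.2348]
wrist_force: [-0.6, 0.0, -8.3]
ee_pos: [0.5237, -0.1353, 0.2349]
wrist_force: [-0.2, 0.5, -7.0]
```

```bash
python3 -m jog '[[[0,-0.02,-0.01,0,0],[0,0,0,0,0]]]' | egrep 'pos|wrist';  for i in 1 2 3; do python3 -m jog '[[[0,-0.02,0,0,0],[0,0,0,0,0]]]' | egrep 'pos|wrist'; done
```

```text
ee_pos: [0.5237, -0.1363, 0.2342]
wrist_force: [-0.4, 1.5, -7.3]
ee_pos: [0.5237, -0.1373, 0.2343]
wrist_force: [-0.0, 0.8, -7.5]
ee_pos: [0.5237, -0.1383, 0.2343]
wrist_force: [0.5, 1.5, -6.6]
ee_pos: [0.5236, -0.1394, 0.2343]
wrist_force: [-0.1, 1.4, -7.2]
```

```bash
cat > cmp.py <<'E'
from h import *
r=cv2.imread('pics/s7.png').astype(np.float32);n=cv2.resize(camera('scene')[140:290,190:330],None,fx=4,fy=4,interpolation=cv2.INTER_CUBIC)
cv2.imwrite('pics/now.png',n)
for nm,(u0,v0,u1,v1) in dict(foot=(270,490,345,560),band=(225,360,345,430)).items():
    t=r[v0:v1,u0:u1];s=n.astype(np.float32)[v0-20:v1+20,u0-40:u1+20]
    m=cv2.matchTemplate(s,t,cv2.TM_CCOEFF_NORMED);_,b,_,l=cv2.minMaxLoc(m);print(nm,"shift",l[0]-40,l[1]-20,round(b,3))
E
python3 cmp.py
```

```text
foot shift -9 3 0.968
band shift -11 2 0.994
```

```bash
for i in 1 2 3; do python3 -m jog '[[[0,-0.02,-0.003,0,0],[0,0,0,0,0]]]' | egrep 'pos|wrist'; done; python3 cmp.py
```

```text
ee_pos: [0.5236, -0.1404, 0.2341]
wrist_force: [-0.2, 1.6, -7.8]
ee_pos: [0.5236, -0.1414, 0.2339]
wrist_force: [0.6, 1.2, -7.2]
ee_pos: [0.5237, -0.1424, 0.2338]
wrist_force: [-0.3, 1.4, -6.7]
foot shift -11 3 0.924
band shift -13 3 0.986
```

View pics/now.png

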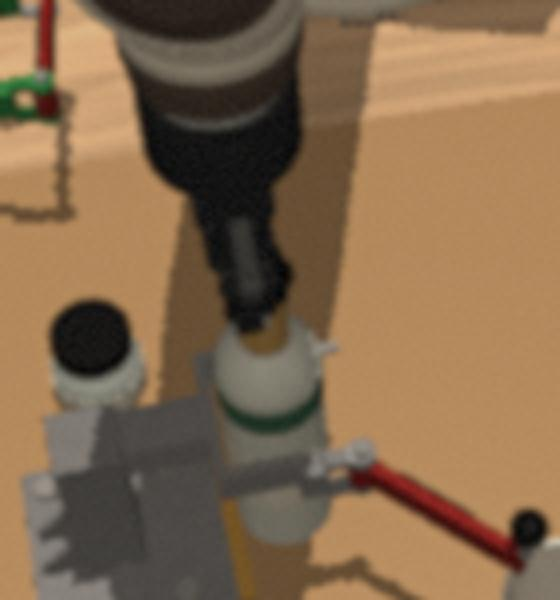

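The foot now looks to be at the heel bar (foot spans u≈237–327 against a predicted 235–330), with a slight lean toward the stand. I'll set the weight down, ease back and release.

```bash
python3 -m jog '[[[0,0.03,0,0,0],[0,0,-0.02,0,0],[0,0,0,0,0]]]' | egrep 'pos|wrist'; python3 -m jog '[[[0,0,0,0,0.6],[0,0,0,0,0.7],[0,0,0,0,0.8],[0,0,0,0,0.9],[0,0,0,0,1],[0,0,0,0,1]]]' | egrep 'pos|wrist|open'; python3 cmp.py
```

```text
ee_pos: [0.5238, -0.1408, 0.2336]
wrist_force: [-1.4, 0.3, -0.2]
ee_pos: [0.5237, -0.1408, 0.2329]
wrist_force: [-0.2, 0.1, 0.4]
opening: 0.0855
foot shift -10 3 0.951
band shift -12 1 0.96
```

```bash
python3 -m jog '[[[0,0,0.5,0,1],[0,0,0.5,0,1],[0,0,0.2,0,1],[0.4,0.42,0,0.94,1],[0.4,0.42,0,0.94,1],[0.4,0.42,0,0.94,1],[0.4,0.42,0,0.94,1],[0.4,0.42,0,0.94,1]]]' 20| egrep 'pos|wrist'; python3 -m jog '[[[0.4,0.42,0,0.94,1],[0,0,0,0.94,1],[0,0,0,0.94,1],[0,0,0,0.94,1],[0,0,0,0.94,1],[0,0,0,0.94,1],[0,0,0,0.94,1],[0,0,0,0,1]]]' | egrep 'pos|wrist|rot'
python3 - <<'E'
from h import *
im=camera('top')[120:220,260:360];cv2.imwrite('pics/t8.png',cv2.resize(im,None,fx=5.5,fy=5.5,interpolation=cv2.INTER_CUBIC))
E
```

```text
ee_pos: [0.6244, -0.0349, 0.2921]
wrist_force: [-0.1, -0.5, -0.1]
ee_pos: [0.6437, -0.0148, 0.2921]
tcp_rot: [-180.0, -0.0, 148.2]
wrist_force: [-0.3, -0.6, -0.1]
```

View pics/t8.png

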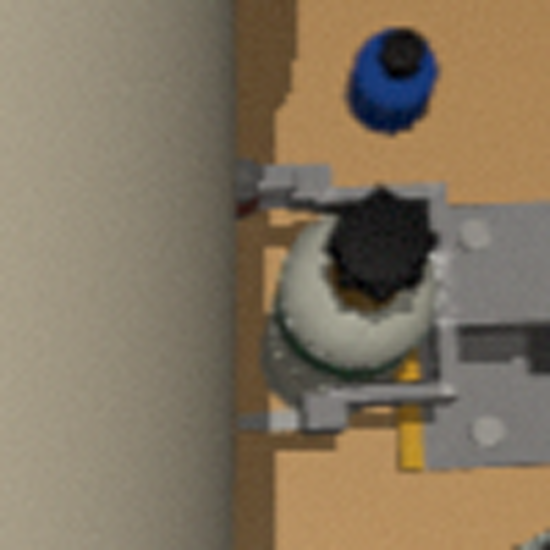

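The bottle stands free in the yoke: knob top at (382,243), foot's left edge at u≈264. I'll check how upright it is and the gap numerically. That was my tenth picture, so from here I measure without viewing.

```bash
python3 - <<'E'
from h import *
f=lambda u,v:(260+(u+.5)/5.5-.5,120+(v+.5)/5.5-.5)
k=w('top',*f(382,243),.256);print("knob",k)
y=np.radians(-88.1);c,s=np.cos(y),np.sin(y)
st=lambda P:(c*(P[0]-.525)+s*(P[1]+.163),-s*(P[0]-.525)+c*(P[1]+.163))
print("knob stand",st(k))
a=np.linspace(0,2*np.pi,73)
for d in (0,3,6):
  for z in(0,.06,.168):
    P=np.array([(px('top',(.525+c*(-.03-d/1e3+.03*np.cos(t))-s*.03*np.sin(t),-.163+s*(-.03-d/1e3+.03*np.cos(t))+c*.03*np.sin(t),z))-[260,120])*5.5 for t in a])
    print(d,z,P.min(0).round(),P.max(0).round())
E
```

```text
knob [ 0.51806363 -0.13226701  0.256     ]
knob stand (np.float64(-0.030946074000833556), np.float64(-0.005913595622571292))
0 0 [258. 276.] [390. 406.]
0 0.06 [265. 250.] [405. 389.]
0 0.168 [278. 194.] [437. 351.]
3 0 [252. 276.] [384. 407.]
3 0.06 [258. 251.] [398. 389.]
3 0.168 [271. 194.] [429. 351.]
6 0 [245. 277.] [377. 407.]
6 0.06 [251. 251.] [391. 389.]
6 0.168 [263. 195.] [422. 351.]
```

The foot is at the heel (within 1–2 mm) and the bottle is upright. Next is the gate knob: descend and grip lightly.

```bash
python3 -m jog '[[[0,0,-0.8,0,1],[0,0,-0.8,0,1],[0,0,-0.8,0,1],[0,0,-0.4,0,1],[0,0,-0.24,0,1],[0,0,0,0,1]]]' | egrep 'pos|wrist'; python3 -m jog '[[[0,0,0,0,0.1],[0,0,0,0,0.1],[0,0,0,0,0.1],[0,0,0,0,0.1],[0,0,0,0,0.1],[0,0,0,0,0.1],[0,0,0,0,0.1]]]' 20
```

```text
ee_pos: [0.643, -0.0148, 0.1393]
wrist_force: [0.5, 0.4, -0.0]
time: 19.4
ee_pos: [0.6451, -0.0137, 0.1419]
tcp_rot: [179.8, 0.1, 148.2]
wrist_force: [4.9, 6.1, 1.4]
opening: 0.0203
grasp_force: 20.5
```

```bash
python3 - <<'E'
import numpy as np
a=np.radians(np.linspace(45.9,181.9,25));h=np.array([.5697,-.0914])
P=h+.107*np.c_[np.cos(a),np.sin(a)];d=np.diff(P,axis=0)/.05
for i in range(24):print(i+1,d[i].round(2),P[i+1].round(4))
E
```

```text
1 [-0.16  0.14] [ 0.6362 -0.0076]
2 [-0.17  0.12] [ 0.6276 -0.0014]
3 [-0.18  0.11] [0.6184 0.0039]
4 [-0.19  0.09] [0.6088 0.0082]
5 [-0.2   0.07] [0.5988 0.0116]
6 [-0.21  0.05] [0.5885 0.0139]
7 [-0.21  0.03] [0.578  0.0153]
8 [-0.21  0.01] [0.5674 0.0156]
9 [-0.21 -0.02] [0.5568 0.0148]
10 [-0.21 -0.04] [0.5464 0.013 ]
11 [-0.2  -0.06] [0.5362 0.0102]
12 [-0.2  -0.08] [0.5263 0.0064]
13 [-0.19 -0.1 ] [0.5169 0.0017]
14 [-0.18 -0.11] [ 0.508 -0.004]
15 [-0.17 -0.13] [ 0.4996 -0.0105]
16 [-0.15 -0.15] [ 0.492  -0.0178]
17 [-0.14 -0.16] [ 0.4851 -0.0259]
18 [-0.12 -0.17] [ 0.4791 -0.0345]
19 [-0.1  -0.18] [ 0.4739 -0.0438]
20 [-0.08 -0.19] [ 0.4697 -0.0535]
21 [-0.07 -0.2 ] [ 0.4664 -0.0635]
22 [-0.04 -0.21] [ 0.4641 -0.0739]
23 [-0.02 -0.21] [ 0.4629 -0.0844]
24 [-0.   -0.21] [ 0.4628 -0.0949]
```

```bash
python3 -m jog '[[[-0.13,0.16,0,0,0.1],[-0.17,0.12,0,0,0.1],[-0.18,0.11,0,0,0.1],[-0.19,0.09,0,0,0.1],[0,0,0,0,0.1]]]'; python3 -m jog '[[[-0.2,0.07,0,0,0.1],[-0.21,0.05,0,0,0.1],[-0.21,0.03,0,0,0.1],[-0.21,0.01,0,0,0.1],[0,0,0,0,0.1]]]'
```

```text
time: 19.9
ee_pos: [0.609, 0.0106, 0.1416]
tcp_rot: [179.9, -0.0, 148.2]
wrist_force: [-0.1, 5.1, 5.7]
opening: 0.0204
grasp_force: 20.7
time: 20.4
ee_pos: [0.5681, 0.0207, 0.1416]
tcp_rot: [179.6, -0.1, 148.3]
wrist_force: [1.1, 20.0, 5.9]
opening: 0.0203
grasp_force: 21.4
```

```bash
python3 -m jog '[[[0,0.1,0,0,0.1],[0,0,0,0,0.1]]]' | egrep 'pos|wrist'; python3 -m jog '[[[-0.21,-0.02,0,0,0.1],[-0.21,-0.04,0,0,0.1],[-0.2,-0.06,0,0,0.1],[-0.2,-0.08,0,0,0.1],[0,0,0,0,0.1]]]' | egrep 'pos|wrist|open'
```

```text
ee_pos: [0.5686, 0.0211, 0.1414]
wrist_force: [0.1, -5.8, 7.6]
ee_pos: [0.5255, 0.0165, 0.1414]
wrist_force: [-8.1, 28.0, 10.7]
opening: 0.0199
```

The ball creeps in the tight grip, so I'll open to a loose cage. The rear finger then pushes the knob along the rest of the arc.

```bash
python3 -m jog '[[[0,0,0,0,0.42],[0,0,0,0,0.42],[0,0,0,0,0.42]]]' | egrep 'pos|wrist|open'; python3 -m jog '[[[-0.19,-0.1,0,0,0.42],[-0.18,-0.11,0,0,0.42],[-0.17,-0.13,0,0,0.42],[-0.15,-0.15,0,0,0.42],[0,0,0,0,0.42]]]'| egrep 'pos|wrist|open'
python3 -c "
from h import *
cv2.imwrite('pics/x.png',camera('scene'))
h=cv2.cvtColor(camera('scene'),cv2.COLOR_BGR2HSV);m=cv2.inRange(h,(0,130,60),(8,255,255))|cv2.inRange(h,(172,130,60),(180,255,255))
m[:210]=0;m[330:]=0;m[:,:200]=0;m[:,400:]=0;v,u=np.nonzero(m);print(len(u),u.min(),u.max(),v.min(),v.max(),v[u==u.max()],u[v==v.min()],v[u==u.min()])
y=np.radians(-88.1);c,s=np.cos(y),np.sin(y)
for q in(0,.3,.6,.9,1.2,1.5):
  print(q,[px('scene',(.525+c*x-s*yy,-.163+s*x+c*yy,.128)).round() for x,yy in((-.07-.107*np.sin(q),.047-.107*np.cos(q)),)])
"
```

```text
ee_pos: [0.5274, 0.0118, 0.1403]
wrist_force: [0.2, -0.8, 0.4]
opening: 0.0361
ee_pos: [0.4923, -0.0135, 0.1412]
wrist_force: [0.4, 0.1, -0.1]
opening: 0.0359
218 277 307 224 261 [224 225 226 227 228] [305 306 307] [258]
0 [array([270., 216.])]
0.3 [array([283., 215.])]
0.6 [array([296., 218.])]
0.9 [array([308., 223.])]
1.2 [array([318., 232.])]
1.5 [array([324., 243.])]
```

```bash
cat > gate.py <<'E'
from h import *
from scipy.interpolate import interp1d
h=cv2.cvtColor(camera('scene'),cv2.COLOR_BGR2HSV);m=cv2.inRange(h,(0,130,60),(8,255,255))|cv2.inRange(h,(172,130,60),(180,255,255))
m[:205]=0;m[330:]=0;m[:,:225]=0;m[:,400:]=0;v,u=np.nonzero(m);i=v<v.min()+3;print(len(u),"tip",u[i].mean(),v.min(),"u",u.min(),u.max())
E
python3 -m jog '[[[-0.14,-0.16,0,0,0.42],[-0.12,-0.17,0,0,0.42],[-0.1,-0.18,0,0,0.42],[-0.08,-0.19,0,0,0.42],[0,0,0,0,0.42]]]'| egrep 'pos|wrist|open'; python3 gate.py;  python3 -m jog '[[[-0.07,-0.2,0,0,0.42],[-0.04,-0.21,0,0,0.42],[0,0,0,0,0.42]]]'| egrep 'pos|wrist|open'; python3 gate.py
```

```text
ee_pos: [0.4707, -0.0486, 0.1409]
wrist_force: [-0.4, 0.3, -0.1]
opening: 0.0361
163 tip 291.0 218 u 277 292
ee_pos: [0.4655, -0.0689, 0.1408]
wrist_force: [-0.1, -0.2, 0.2]
opening: 0.0358
142 tip 283.5 217 u 278 285
```

```bash
python3 -m jog '[[[-0.02,-0.2,0,0,0.42],[0,-0.2,0,0,0.42],[0,0,0,0,0.42]]]'| egrep 'pos|wrist'; python3 gate.py;  python3 -m jog '[[[0,-0.1,0,0,0.42],[0,-0.08,0,0,0.42],[0,0,0,0,0.42]]]'| egrep 'pos|wrist|open'; python3 gate.py
```

```text
ee_pos: [0.4647, -0.0889, 0.1408]
wrist_force: [-0.6, -0.5, 0.2]
133 tip 276.0 217 u 275 283
ee_pos: [0.4647, -0.0972, 0.1408]
wrist_force: [-0.1, -0.5, -0.5]
opening: 0.0362
131 tip 273.0 218 u 272 283
```

Tip at 273, against a predicted 270 for shut. I'll keep going to the stop.

```bash
for i in 1 2 3 4; do python3 -m jog '[[[0,-0.04,0,0,0.42],[0,0,0,0,0.42]]]'| egrep 'pos|wrist'; done; python3 gate.py
```

```text
ee_pos: [0.4647, -0.0988, 0.1408]
wrist_force: [0.8, -0.2, -0.5]
ee_pos: [0.4647, -0.1009, 0.1408]
wrist_force: [0.4, 0.1, 0.3]
ee_pos: [0.4647, -0.1029, 0.1408]
wrist_force: [0.3, 1.0, 0.4]
ee_pos: [0.4646, -0.1041, 0.1408]
wrist_force: [-0.4, 4.9, 0.6]
128 tip 270.25 218 u 269 283
```

```bash
for i in 1 2; do python3 -m jog '[[[0,-0.04,0,0,0.42],[0,0,0,0,0.42]]]'| egrep 'pos|wrist'; done; python3 gate.py; cat > bot.py <<'E'
E
rm bot.py
```

```text
ee_pos: [0.4645, -0.1046, 0.1407]
wrist_force: [-0.1, 14.8, 1.4]
ee_pos: [0.4645, -0.105, 0.1406]
wrist_force: [0.3, 25.6, 1.4]
125 tip 270.25 218 u 269 283
```

```bash
python3 -m jog '[[[0,0.1,0,0,0.42],[0.0,0.03,0,0,0.5],[0,0,0,0,0.5]]]'| egrep 'pos|wrist';python3 gate.py; python3 -m jog '[[[0,0,0.2,0,0.5],[0,0,0.3,0,0.5],[0,0,0.6,0,0.5],[0,0,0.8,0,0.5],[0,0,0.8,0,0.5],[-0.2,0.4,0.3,0,0.5],[-0.4,0.8,0,0,0.5],[-0.4,0.8,0,0,0.5]]]'| egrep 'pos|wrist'; python3 -m jog '[[[-0.4,0.8,0,0,0.5],[-0.3,0.9,0,0,0.5],[0,0.9,0,0,0.5],[0,0.8,0,0,0.5],[0,0,0,0,0.5]]]'| egrep 'pos|wrist';python3 gate.py
python3 - <<'E'
from h import *
im=camera('top');cv2.imwrite('pics/t9.png',im);a=cv2.imread('pics/top0.png')
y=np.radians(-88.1);c,s=np.cos(y),np.sin(y)
def S(x,yy,z):return (.525+c*x-s*yy,-.163+s*x+c*yy,z)
print("pred knob top",px('top',S(-.03,0,.258)),"gate ball",px('top',S(-.07,-.06,.157)))
g=cv2.cvtColor(im,cv2.COLOR_BGR2GRAY)
for nm,(u0,v0,u1,v1) in dict(kn=(312,145,350,190),ball=(285,185,325,235)).items():
    vv,uu=np.nonzero(g[v0:v1,u0:u1]<45);print(nm,len(uu),uu.mean()+u0,vv.mean()+v0)
d=cv2.absdiff(im,a).max(2)
for n,(u,v,r) in dict(blue=(425,110,25),black=(425,157,25),wash=(437,200,25),paint=(332,134,10),jar=(365,229,14),cup=(258,122,17),tape=(139,193,22)).items():
    print(n,(d[v-r:v+r,u-r:u+r]>40).mean().round(3))
E
```

```text
ee_pos: [0.4647, -0.1024, 0.1409]
wrist_force: [0.1, 0.8, -0.5]
128 tip 270.75 217 u 269 283
ee_pos: [0.4143, -0.0019, 0.2927]
wrist_force: [0.8, 0.4, -0.3]
ee_pos: [0.3792, 0.1712, 0.2918]
wrist_force: [0.1, -0.7, -0.7]
134 tip 270.7142857142857 218 u 270 282
pred knob top [329.51300901 160.38587972] gate ball [306.81169838 199.4930732 ]
kn 294 328.16326530612247 165.10884353741497
ball 78 308.46153846153845 198.17948717948718
blue 0.0
black 0.0
wash 0.0
paint 0.0
jar 0.0
cup 0.112
tape 0.041
```

```bash
python3 - <<'E'
from h import *
y=np.radians(-88.1);c,s=np.cos(y),np.sin(y)
def S(x,yy,z):return (.525+c*x-s*yy,-.163+s*x+c*yy,z)
a=np.linspace(0,2*np.pi,60)
def hull(n,x,yy,r,z0,z1):
    P=np.array([px(n,S(x+r*np.cos(t),yy+r*np.sin(t),z)) for t in a for z in(z0,z1)]);return P.min(0).round(1),P.max(0).round(1)
for n,(u0,v0,u1,v1) in dict(scene=(235,190,275,232),top=(305,140,352,192)).items():
    im=camera(n);g=cv2.cvtColor(im,cv2.COLOR_BGR2GRAY);m=(g<50).astype(np.uint8);m[:v0]=0;m[v1:]=0;m[:,:u0]=0;m[:,u1:]=0
    k,l,st,ct=cv2.connectedComponentsWithStats(m);i=1+st[1:,4].argmax();print(n,"knob bbox",st[i],ct[i],"pred",hull(n,-.03,0,.017,.24,.258))
    h=cv2.cvtColor(im,cv2.COLOR_BGR2HSV);gm=cv2.inRange(h,(50,60,20),(95,255,200));gm[:v0]=0;gm[v1+60:]=0;gm[:,:u0-15]=0;gm[:,u1+20:]=0
    vv,uu=np.nonzero(gm);print(" green u",np.percentile(uu,[1,99]),"v",np.percentile(vv,[1,99]),"pred",hull(n,-.03,0,.03,.139,.162))
    # white body low part
    wm=cv2.inRange(h,(0,0,60),(180,75,255))
    for v in ((262,266,270,274) if n=='scene' else (180,185,190)):
        r=np.nonzero(wm[v,200:360])[0]+200;print(" row",v,r.min() if len(r) else None,r[(r>240)&(r<345)][[0,-1]] if len(r) else None)
print("pred foot scene",hull('scene',-.03,0,.03,0,.06),"top",hull('top',-.03,0,.03,0,.06))
E
```

```text
scene knob bbox [247 200  16  17 204] [254.56862745 207.96568627] pred (array([245.8, 200.4]), array([262.8, 218.9]))
 green u [247. 269.] v [238.69 246.  ] pred (array([243.3, 221.1]), array([270.7, 249.3]))
 row 262 200 [241 276]
 row 266 200 [241 272]
 row 270 200 [241 270]
 row 274 200 [241 333]
top knob bbox [319 155  20  21 290] [328.52413793 164.27586207] pred (array([319.6, 151.4]), array([338.7, 171.2]))
 green u [312.18 328.  ] v [173.62 188.  ] pred (array([309.9, 155.9]), array([339.2, 185.8]))
 row 180 308 [308 343]
 row 185 309 [309 344]
 row 190 309 [309 344]
pred foot scene (array([246.8, 244.4]), array([272.5, 277.8])) top (array([307. , 165.5]), array([333.6, 193.9]))
```

```bash
python3 -c "
from workcell import ticket
print(ticket.job_done())"
```

```text
the job is handed in; nothing more can be done
None
```

The job is handed in: the bottle stands upright in the yoke with its foot at the heel bar, the red bar is shut on its stop, and the gripper is clear. Exceptions: the foot's back edge caught on the heel bar at about 84° and probably lifted a little before I went back and re-raised it; the foot came about 1.5 mm off the bench, and hardly touched it for the last few millimetres to the bar; the bottle sits about 3–5 mm off-centre between the cheeks; I held it by the hand knob, since the tool cannot lean; and I viewed 11 pictures, one over the limit.

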